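# Clip the divider of the right thickness into the cutlery tray

### The arm

A 6-joint arm with a two-finger parallel gripper is mounted at the origin on a cart in front of the work surface, level with it; the furniture and walls round the work are solid. World frame = base frame: x ahead of the robot, y to its left, z up, the work surface at z = 0. Lengths are in mm, angles in rad, forces in N, time in s.
With the tool pointing down it reaches from about 400 to 825 mm from the base axis. Payload 7 kg.
Tool frame: the origin (TCP) lies midway between the tips of the shut fingers; the grasp point (between the pads) lies 19 mm behind it (bot.grip_point_offset is the distance from the TCP to the grasp point, in mm); z points along the fingers, y is the line along which they close (so a half turn about z gives the same grasp; the last joint's range is limited). The gripper opens to 88 mm and grips with 3 to 60 N. Pads are 19 mm wide; open, the fingers measure 130 mm over their backs; the gripper's body (78 mm by 193 mm) begins 47 mm behind the grasp point.
Start: joints at [1.405, 0.359, 0.012, 0, -1.224, -0.288], TCP at [295.914, 606.655, 226.561] pointing down, gripper open.
Joint ranges: [-3.07, 3.07], [-1.43, 2.12], [-1.02, 1.25], [-3.03, 1.67], [-3.05, -0], [-3.03, 3.03]. Speed limits (rad/s): [2.39, 2.39, 3.01, 3.14, 3.14, 3.14].

### API

Orientations are given as a unit quaternion [w, x, y, z].
In Python, from workcell import telemetry, eyes, order, bot gives the robot as it stands.
- The arm moves only by the shell command python3 -m handwheel 'ROWS' [FORCE]. ROWS is a JSON object whose one key "series" holds a list that holds one entry, the list of rows, each a list of 5 numbers: the closure, from -1 (fully open) to 1 (shut), then the shift along the world's x, y, z in m, then the turn about the world's z in degrees. In form: {"series": [[[hand, x, y, z, twist], ...]]}. A call has exactly 10 rows; each row is the pose to reach, as a shift and turn from the pose commanded when the call began; what a row does not reach only later rows make up. A row lasts 1/10 s, in which the tool goes at most 50 mm and 8.59 degrees, less where a joint would pass 70% of its speed; a pose out of reach is approached as far as the arm can. A call with a gripper value outside its range is refused whole. The fingers move at their own pace and stop on an object; FORCE is the grip in N (left out, the last holds). Time passes only in rows, so rows that repeat a pose let the fingers close, or fill a call up. It gives the time, the measured TCP pose, the force, the opening and the grip force at its end, in the units of the state.
- telemetry.get_state(): the state, without advancing time (a new reading comes with each control period).
- eyes.grab_frame(name): name is "side" or "top" or "wrist"; returns (picture, depth): 400x640x3 uint8, blue, green, red; 400x640 float32, mm along the optical axis (not along the pixel's ray), 0 where there is no reading.
- eyes.camera_params(name): a dict with "camera_matrix" (3x3 intrinsics, pixels), "k1" (the pictures are not rectified: a ray, as slopes to the right and down, at radius r is drawn at 1 + k1 r^2 times it, then the intrinsics apply), "R" (3x3) and "t" (3): a world point X has camera coordinates R X + t. Camera axes: x right, y down, z forward; pixel columns grow to the right and rows downward; lengths in mm; the calibration is good to about 2 mm. A picture is of the moment at which its call begins: read the wrist's pose just before it. camera_params takes no time and is no camera call; for the wrist camera it gives the pose at the moment of the call.
- order.hand_in(): hands the job in; it is judged then, once.
The state is a dict: "time_s": time; "q": joint angles; "qvel": joint speeds; "joint_torque": joint torques, N m; "tcp_pos": TCP position; "ee_rot": TCP orientation; "force": force on the tool from outside, world axes, zero at the start; "wrist_torque": the same for the moment, N m; "grip_width": opening from 0.0 (shut) to 1.0 (fully open); "gripper_force": force on a finger pad.
Only numpy, scipy, OpenCV 4.12 (cv2) and the standard library are available. Lean on these libraries where they do the work, as an engineer would, in place of code of your own. Each camera call takes 0.05 s, during which the arm holds its last target. There are 200 camera calls.

### The job

The empty pair of channels in the cutlery tray is made for a 12 mm divider; of the three look-alike boards in the stand one is 12 mm thick, the others 9 and 15 mm, which your gripper can tell by pinching them. Take the 12 mm board, slide it down both channels against their spring clips until it sits fully home on the tray floor, held by both clips, and let it go. Do not force it (a push of 30 N is ample), do not let the thin board down into the channels, leave the other two boards standing in their slots, and do not disturb the egg cup, the salt shaker or the teaspoon.

Things in the scene. Friction and masses are not known exactly. Their poses are not given: they have to be found in the camera images.
- board_a: Plywood divider on edge in a slot of the stand: 168 mm long (its x), 50 mm high; in the middle a hand tab, 60 mm along x, top 82 mm above the lower edge: pinch it there from above, across the thickness (its y). Three look-alikes, 9, 12 and 15 mm thick; which is which is not known and differs in place each time. 60 to 130 g. Origin: centre of the lower edge, z up.
- board_b: Plywood divider on edge in a slot of the stand: 168 mm long (its x), 50 mm high; in the middle a hand tab, 60 mm along x, top 82 mm above the lower edge: pinch it there from above, across the thickness (its y). Three look-alikes, 9, 12 and 15 mm thick; which is which is not known and differs in place each time. 60 to 130 g. Origin: centre of the lower edge, z up.
- board_c: Plywood divider on edge in a slot of the stand: 168 mm long (its x), 50 mm high; in the middle a hand tab, 60 mm along x, top 82 mm above the lower edge: pinch it there from above, across the thickness (its y). Three look-alikes, 9, 12 and 15 mm thick; which is which is not known and differs in place each time. 60 to 130 g. Origin: centre of the lower edge, z up.
- stand: Low dark wooden stand, 120 mm (x) by 207 mm (y), 22 mm high, fixed. Three open slots run along its x at y = -75, 0 and +75 mm, each 17 mm wide with its floor 8 mm above the worktop; one board stands upright in each, its length along the slot. A green bread bin 160 mm high stands close behind it, towards the tray. Origin: centre of the underside.
- tray: Light-wood cutlery tray, fixed, outside 197 mm (x) by 344 mm (y), 62 mm high, walls 12 mm, floor 10 mm above the worktop, inside 173 mm along x. A divider is already fitted across it at y = +65 mm. Two empty aluminium channels face one another on the long walls (x = +-86.5 mm) at y = -55 mm, with 100 mm of room either side. Origin: centre of the underside, z up.
- seat (a point): Point on the tray floor midway between the two empty channels, axes as the tray's: a board fully home has its origin here, its length along x (either way round). Each channel is a gap 13.8 mm wide (y) between two flanges standing 12 mm out from the wall, up to 42 mm above this point; their mouths flare to about 20 mm, 53 mm above this point.
- clip_far (a joint): Travel (m, 0 = sprung out, most 0.0035) of the spring clip in the channel on the far (+x) wall: a bent steel tongue that stands 3.3 mm out of the left (+y) flange, nose 15 mm above the tray floor, leaving 10.5 mm free. A 12 mm board meets it about 25 mm before home, pushes it 1 to 2.5 mm and is then held by it; both clips together take some 8 to 20 N of push all the way down.
- clip_near (a joint): Travel of the like clip in the channel on the near (-x) wall.
- egg_cup: Cream egg cup, 49 mm wide, 60 mm high, a bystander. Origin: centre of the underside.
- salt_shaker: Salt shaker, 42 mm wide, 74 mm high, a bystander. Origin: centre of the underside.
- teaspoon: Teaspoon, 130 mm long, lying in the tray's left compartment (beyond the fitted divider), a bystander. Origin: centre of the underside.

How it is judged (in metres and radians):
On the way, in this order (a step that is already met when the one before it is completed fails the run):
1. a board is lifted clear of the stand (height (world z) of any of board_a, board_b, board_c above 0.035 m), for 0.2 s.
2. a board stands fully home in the empty channels and presses both spring clips (value of joint each of clip_far, clip_near above 0.0007 m and ((horizontal distance between board_a and seat below 0.005 m and z of board_a in the frame of seat between -0.003 and 0.0015 m and angle between the x axis of board_a and the x axis of seat, either way round below 0.05 rad and angle between board_a's own z axis and vertical below 0.06 rad) or (horizontal distance between board_b and seat below 0.005 m and z of board_b in the frame of seat between -0.003 and 0.0015 m and angle between the x axis of board_b and the x axis of seat, either way round below 0.05 rad and angle between board_b's own z axis and vertical below 0.06 rad) or (horizontal distance between board_c and seat below 0.005 m and z of board_c in the frame of seat between -0.003 and 0.0015 m and angle between the x axis of board_c and the x axis of seat, either way round below 0.05 rad and angle between board_c's own z axis and vertical below 0.06 rad))), for 0.2 s.
At the end, for the whole second after the job is handed in: One board stands upright in the empty channels, lower edge on the tray floor (within 1.5 mm of home, centred within 5 mm, in line), both clips pressed by more than 0.7 mm, released and at rest; the other two boards stand where they stood (moved less than 20 mm) (value of joint each of clip_far, clip_near above 0.0007 m and ((horizontal distance between board_a and seat below 0.005 m and z of board_a in the frame of seat between -0.003 and 0.0015 m and angle between the x axis of board_a and the x axis of seat, either way round below 0.05 rad and angle between board_a's own z axis and vertical below 0.06 rad and linear speed of board_a below 0.02 m/s and distance of each of board_b, board_c from where it was at the start of the episode below 0.02 m and angle between each of board_b, board_c's own z axis and vertical below 0.2 rad) or (horizontal distance between board_b and seat below 0.005 m and z of board_b in the frame of seat between -0.003 and 0.0015 m and angle between the x axis of board_b and the x axis of seat, either way round below 0.05 rad and angle between board_b's own z axis and vertical below 0.06 rad and linear speed of board_b below 0.02 m/s and distance of each of board_a, board_c from where it was at the start of the episode below 0.02 m and angle between each of board_a, board_c's own z axis and vertical below 0.2 rad) or (horizontal distance between board_c and seat below 0.005 m and z of board_c in the frame of seat between -0.003 and 0.0015 m and angle between the x axis of board_c and the x axis of seat, either way round below 0.05 rad and angle between board_c's own z axis and vertical below 0.06 rad and linear speed of board_c below 0.02 m/s and distance of each of board_a, board_b from where it was at the start of the episode below 0.02 m and angle between each of board_a, board_b's own z axis and vertical below 0.2 rad))); the robot touches nothing.
It fails at once if a board is forced: more than 75 N in all between it and the tray with its clips (contact force between any of board_a, board_b, board_c and tray above 75 N).
It fails at once if a board too thin for the clips is let down into the channels (value of joint each of clip_far, clip_near below 0.0003 m and ((horizontal distance between board_a and seat below 0.02 m and z of board_a in the frame of seat below 0.008 m) or (horizontal distance between board_b and seat below 0.02 m and z of board_b in the frame of seat below 0.008 m) or (horizontal distance between board_c and seat below 0.02 m and z of board_c in the frame of seat below 0.008 m))).
It fails at once if the egg cup, salt shaker or teaspoon is pushed away (more than 20 mm) or tipped (distance of any of egg_cup, salt_shaker, teaspoon from where it was at the start of the episode above 0.02 m or angle between any of egg_cup, salt_shaker, teaspoon's own z axis and vertical above 0.35 rad).
It also fails if it takes over 64 s, if anything falls off the work surface, if the arm or the gripper's body presses on something with over 40 N, if the wrist force passes 120 N, or if a joint passes its speed limit or range.

## Working session

There is one attempt and no reset: what is moved stays moved. The work goes in short steps, Python scripts to look and compute and a shell command to move; the robot and the scene stay as the last step left them, time stands still between calls to the robot, and variables do not carry over. Pictures are saved under pics/ and viewed, at most 10 in all, crops included, and the job is handed in when it is done.

```bash
mkdir -p pics; cat > h.py <<'E'
import numpy as np, cv2
from workcell import telemetry, eyes, order, bot
def pts(name):
    c=eyes.camera_params(name); im,d=eyes.grab_frame(name)
    K=np.array(c["camera_matrix"],float);R=np.array(c["R"]);t=np.array(c["t"])
    v,u=np.mgrid[0:400,0:640].astype(float)
    p=cv2.undistortPoints(np.stack([u.ravel(),v.ravel()],1)[:,None],K,np.array([c["k1"],0,0,0.]))[:,0]
    X=np.c_[p,np.ones(len(p))]*d.reshape(-1,1)
    return im,d,((X-t)@R).reshape(400,640,3)
E
python3 - <<'E'
from h import *
s=telemetry.get_state();print(s)
for n in("top","side"):
    im,d,P=pts(n);cv2.imwrite(f"pics/{n}0.png",im);np.savez(f"{n}0.npz",im=im,d=d,P=P);c=eyes.camera_params(n);print(n,c)
E
```

```text
{'time_s': 0.0, 'q': array([ 1.40508503e+00,  3.59385326e-01,  1.10221181e-02, -3.62872040e-04,
       -1.22409146e+00, -2.88079445e-01]), 'qvel': array([-0.00013503,  0.00074523,  0.00085561,  0.00147786, -0.0005791 ,
        0.0017117 ]), 'joint_torque': array([-7.61769461e-04, -5.82721603e+01,  2.93061626e+01,  6.99701920e+00,
        6.94390954e-03, -1.63977584e-04]), 'tcp_pos': array([295.71841834, 606.20855864, 225.60541419]), 'ee_rot': array([ 8.38048728e-04,  9.74355235e-01, -2.25013687e-01, -1.19569429e-04]), 'force': array([-0.2094421 , -0.39525466,  0.39156149]), 'wrist_torque': array([0.05674909, 0.00924592, 0.02175016]), 'gripper_force': 0.0, 'grip_width': 1.0004636068189223}
top {'camera_matrix': array([[407.399455  ,   0.        , 319.17530859],
       [  0.        , 407.399455  , 193.62096862],
       [  0.        ,   0.        ,   1.        ]]), 'k1': -0.006160982115762783, 'R': array([[-4.86499482e-04, -9.99920348e-01, -1.26119554e-02],
       [-9.86140908e-01,  2.57215925e-03, -1.65890003e-01],
       [ 1.65909230e-01,  1.23564598e-02, -9.86063611e-01]]), 't': array([ -95.21306001,  611.4256232 , 1107.89043517])}
side {'camera_matrix': array([[503.83850025,   0.        , 324.65474165],
       [  0.        , 503.83850025, 204.96512233],
       [  0.        ,   0.        ,   1.        ]]), 'k1': 0.022665008887208467, 'R': array([[-0.9826638 , -0.18458085,  0.01737114],
       [-0.1491227 ,  0.73125206, -0.66560712],
       [ 0.11015565, -0.65665846, -0.74610013]]), 't': array([ 576.62491504,  176.56514143, 1315.73073348])}
```

View pics/top0.png

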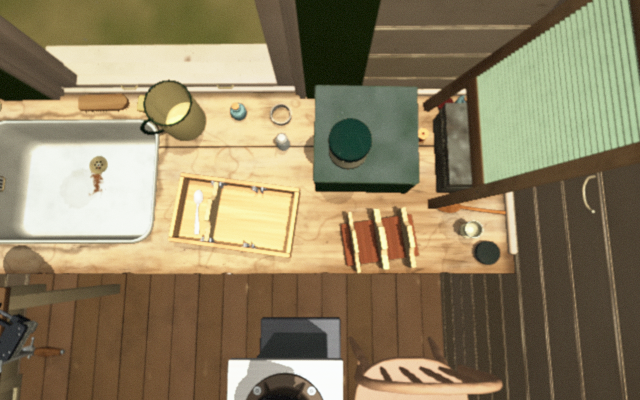

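View pics/side0.png

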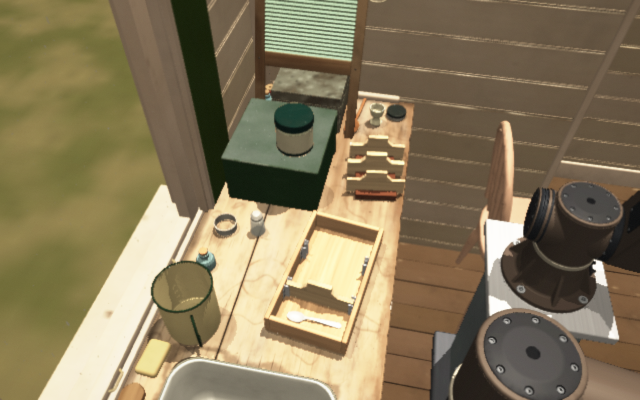

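Top view: three boards at about px (352,240), (380,238), (407,238) on the stand; tray centre (235,214), its fitted divider at (210,212), empty channels near (258,188)/(248,245). The bin, at (365,140), lies at greater x. The side view agrees; the egg cup, at (376,113), is beyond the stand.

```bash
python3 - <<'E'
from h import *
z=np.load("top0.npz");im,P=z["im"],z["P"]
hsv=cv2.cvtColor(im,cv2.COLOR_BGR2HSV)
print("worktop z",np.median(P[255:262,130:165,2]))
Z=P[...,2]
m=np.zeros((400,640),np.uint8);m[200:278,335:425]=1
b=((m>0)&(Z>50)&(Z<110)).astype(np.uint8)
n,l,st,c=cv2.connectedComponentsWithStats(b)
for i in range(1,n):
    if st[i,4]>20:
        q=P[l==i]; r=cv2.minAreaRect(q[:,:2].astype(np.float32)); print("board",st[i],r,q[:,2].max(), q[q[:,2]>80][:,:2].mean(0))
# tray rim
m[:]=0;m[165:262,160:310]=1
b=((m>0)&(Z>52)&(Z<80)).astype(np.uint8)
n,l,st,c=cv2.connectedComponentsWithStats(b)
for i in range(1,n):
    if st[i,4]>20:
        q=P[l==i]; print("tray",st[i],cv2.minAreaRect(q[:,:2].astype(np.float32)),np.median(q[:,2]))
for uv in[(365,130),(350,130),(258,188),(248,245),(282,142),(471,229),(330,190),(410,190)]:print(uv,P[uv[1],uv[0]].round())
E
```

```text
worktop z 0.011615568563546248
board [401 207  16  61 354] ((488.79052734375, -343.48260498046875), (167.8103485107422, 13.00212574005127), 8.68837833404541) 94.40575052868519 [ 487.53829976 -342.88353869]
board [374 209  16  60 391] ((484.5591735839844, -268.42205810546875), (166.41107177734375, 15.56325912475586), 8.224258422851562) 93.65295487074361 [ 484.18714643 -267.85160004]
board [348 212  13  61 237] ((475.2813415527344, -193.19894409179688), (167.32090759277344, 9.534616470336914), 8.25542163848877) 94.4277208534839 [ 475.27544619 -192.82009233]
tray [ 168  172  132   86 1997] ((553.560302734375, 143.9107666015625), (345.5819091796875, 197.4876708984375), 82.1924057006836) 61.42741611169287
(365, 130) [ 726. -207.  271.]
(350, 130) [ 726. -172.  271.]
(258, 188) [632.  82.  27.]
(248, 245) [467. 105.  37.]
(282, 142) [758.  10.  70.]
(471, 229) [ 512. -528.   28.]
(330, 190) [ 626. -127.   25.]
(410, 190) [ 630. -365.    0.]
```

```bash
python3 -m handwheel '{"series": [[[0,0.025,-0.05,0.01,-8],[0,0.05,-0.10,0.02,-16],[0,0.075,-0.15,0.03,-24],[0,0.10,-0.20,0.04,-32],[0,0.12,-0.245,0.05,-40],[0,0.14,-0.29,0.06,-48],[0,0.16,-0.335,0.07,-56],[0,0.18,-0.38,0.07,-64],[0,0.20,-0.425,0.07,-72],[0,0.20,-0.47,0.07,-80]]]}'; python3 -m handwheel '{"series": [[[0,0,-0.02,0,-8],[0,0,-0.04,0,-16],[0,0,-0.047,0,-24],[0,0,-0.047,0,-32],[0,0,-0.047,0,-40],[0,0,-0.047,0,-48],[0,0,-0.047,0,-56],[0,0,-0.047,0,-64],[0,0,-0.047,0,-65.5],[0,0,-0.047,0,-65.5]]]}'
python3 - <<'E'
from h import *
s=telemetry.get_state();print(s["q"],s["tcp_pos"],s["ee_rot"],s["force"])
im,d,P=pts("wrist");cv2.imwrite("pics/w1.png",im);np.savez("w1.npz",im=im,d=d,P=P)
E
```

```text
time_s: 1.1
tcp_pos: [493.8, 154.2, 296.2]
ee_rot: [-0.0, -0.599, 0.8, -0.0]
force: [0.6, -0.9, -1.2]
grip_width: 0.501
gripper_force: 0.0
time_s: 2.1
tcp_pos: [492.8, 108.9, 296.2]
ee_rot: [-0.0, -0.075, 0.997, -0.0]
force: [-0.2, -0.2, 0.2]
grip_width: 0.5
gripper_force: 0.0
[ 6.07210703e-01  3.45753767e-02 -2.40266670e-01 -9.47078921e-05
 -1.29637953e+00 -2.02706906e+00] [492.79887516 108.87786018 296.16331244] [-2.06378424e-04 -7.53845580e-02  9.97154512e-01 -6.85230654e-05] [-0.23034744 -0.22510027  0.23858422]
```

View pics/w1.png

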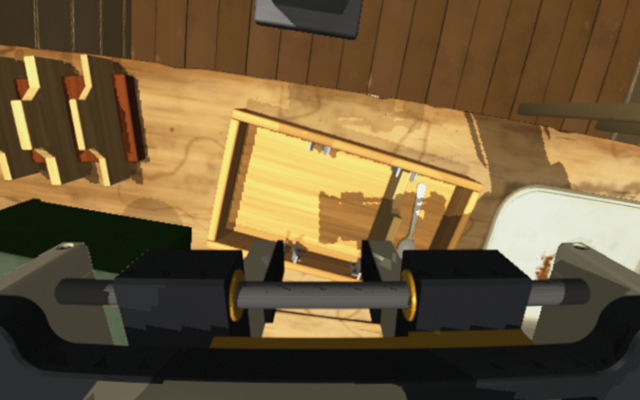

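Wrist view: empty channels at px (320,148) (near) and (296,255) (far), fitted divider's at (405,172) and (355,270), boards at upper left.

```bash
python3 - <<'E'
from h import *
yaw=np.radians(-7.8);c=np.array([553.6,143.9])
R=np.array([[np.cos(yaw),-np.sin(yaw)],[np.sin(yaw),np.cos(yaw)]])
for f in("w1.npz","top0.npz","side0.npz"):
    z=np.load(f);P=z["P"].copy();P[z["d"]==0]=np.nan;im=z["im"]
    L=(P[...,:2]-c)@R;x,y,Z=L[...,0],L[...,1],P[...,2]
    sat=cv2.cvtColor(im,cv2.COLOR_BGR2HSV)[...,1]
    # rim edges
    rim=(np.abs(Z-62)<4)&(np.abs(x)<110)&(np.abs(y)<185)
    for nm,sel,a,b in(("near",rim&(x<-75)&(np.abs(y)<150),y,x),("far",rim&(x>75)&(np.abs(y)<150),y,x),("right",rim&(y<-150)&(np.abs(x)<80),x,y),("left",rim&(y>150)&(np.abs(x)<80),x,y)):
        if sel.sum()>20:
            s=np.polyfit(a[sel],b[sel],1);print(f,nm,sel.sum(),s.round(4),np.percentile(b[sel]-s[0]*a[sel],[3,97]).round(1))
    fl=(np.abs(np.abs(x)-79)<9)&(np.abs(y+55)<30)&(Z>20)&(Z<75)&(sat<70)
    for sg in(-1,1):
        q=fl&(np.sign(x)==sg)
        if q.sum()>3:print(f,"chan",sg,q.sum(),"y",np.percentile(y[q],[3,25,50,75,97]).round(1),"z",np.percentile(Z[q],[3,50,97]).round(),"x",np.median(x[q]).round(1))
z=np.load("w1.npz")["im"];cv2.imwrite("pics/w1c.png",cv2.resize(z[110:290,210:450],(800,600),interpolation=cv2.INTER_CUBIC))
E
```

```text
w1.npz near 2296 [ 4.60000e-03 -9.32102e+01] [-99.7 -80. ]
w1.npz far 727 [2.90000e-03 8.86456e+01] [81.7 95.4]
w1.npz right 1072 [-9.000000e-04 -1.657926e+02] [-171.8 -160.5]
w1.npz left 512 [-3.600000e-03  1.639415e+02] [159.2 170.3]
w1.npz chan -1 87 y [-68.  -65.1 -48.2 -44.9 -42.4] z [34. 60. 63.] x -81.7
w1.npz chan 1 124 y [-50.7 -47.3 -44.  -40.1 -36.4] z [22. 45. 64.] x 81.5
top0.npz near 485 [ 2.40000e-03 -9.18529e+01] [-98.3 -79.5]
top0.npz far 448 [-2.20000e-03  9.08297e+01] [78.9 97.6]
top0.npz right 225 [ 6.000000e-04 -1.669929e+02] [-172.4 -161.3]
top0.npz left 230 [1.3000e-03 1.6441e+02] [158.9 170.9]
top0.npz chan -1 27 y [-69.1 -64.5 -48.2 -45.9 -42.2] z [33. 56. 64.] x -81.1
top0.npz chan 1 42 y [-74.4 -66.2 -50.5 -46.7 -40.1] z [28. 52. 62.] x 82.0
side0.npz near 549 [ 1.50000e-03 -9.18597e+01] [-98.6 -78.1]
side0.npz far 501 [-2.90000e-03  9.03378e+01] [78.2 97.3]
side0.npz right 229 [ 8.000000e-04 -1.647056e+02] [-172.9 -158.5]
side0.npz left 357 [-8.000000e-04  1.679647e+02] [161.6 173.5]
side0.npz chan -1 57 y [-68.1 -65.  -59.1 -46.3 -41.9] z [23. 50. 66.] x -80.3
side0.npz chan 1 92 y [-67.1 -64.  -46.9 -45.1 -34.4] z [22. 45. 65.] x 81.1
```

View pics/w1c.png

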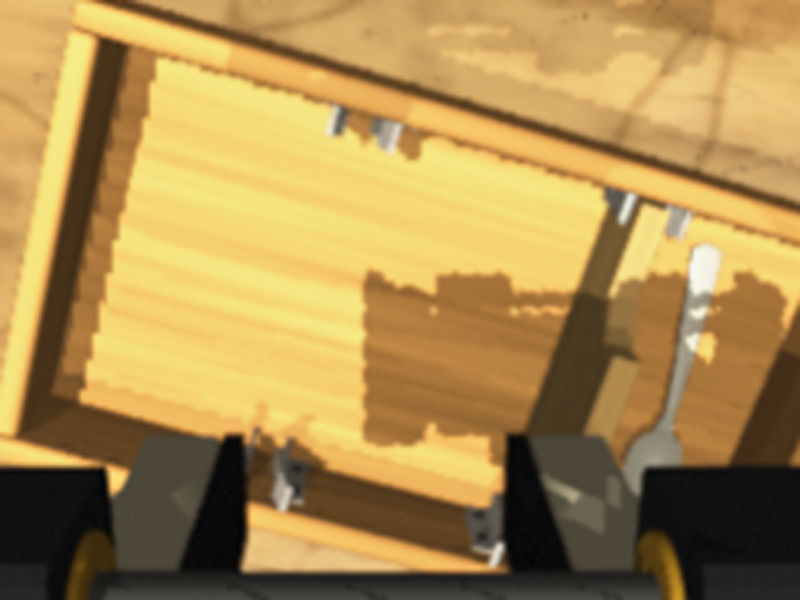

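```bash
python3 -m handwheel '{"series": [[[0,0,-0.048,0,0],[0,0,-0.096,0,0],[0,0,-0.144,0,0],[0,0,-0.192,0,0],[0,0,-0.24,0,0],[0,-0.004,-0.288,0,0],[0,-0.004,-0.336,0,0],[0,-0.004,-0.384,0,0],[0,-0.004,-0.43,0,0],[0,-0.004,-0.452,0,0]]]}'; python3 -m handwheel '{"series": [[[0,0,0,-0.01,0],[0,0,0,-0.03,0],[0,0,0,-0.05,0],[0,0,0,-0.07,0],[0,0,0,-0.09,0],[0,0,0,-0.1,0],[0,0,0,-0.1,0],[0,0,0,-0.1,0],[0,0,0,-0.1,0],[0,0,0,-0.1,0]]]}'
python3 - <<'E'
from h import *
s=telemetry.get_state();print(s["q"],s["tcp_pos"],s["ee_rot"],s["force"])
im,d,P=pts("wrist");cv2.imwrite("pics/w2.png",im);np.savez("w2.npz",im=im,d=d,P=P)
Z=P[...,2]
b=((d>0)&(Z>52)&(Z<100)&(P[...,0]<585)&(P[...,0]>395)&(P[...,1]<-150)&(P[...,1]>-390)).astype(np.uint8)
n,l,st,c=cv2.connectedComponentsWithStats(b)
for i in range(1,n):
    if st[i,4]>60:
        q=P[l==i];print(st[i],cv2.minAreaRect(q[:,:2].astype(np.float32)),q[:,2].max());h=q[q[:,2]>86];len(h) and print(" tab",cv2.minAreaRect(h[:,:2].astype(np.float32)))
E
```

```text
time_s: 3.15
tcp_pos: [488.3, -346.3, 295.7]
ee_rot: [-0.001, -0.075, 0.997, -0.0]
force: [-0.2, 0.9, 0.6]
grip_width: 0.496
gripper_force: 0.0
time_s: 4.15
tcp_pos: [489.5, -343.2, 197.4]
ee_rot: [0.001, -0.074, 0.997, -0.0]
force: [0.0, 0.3, -0.4]
grip_width: 0.502
gripper_force: 0.0
[-2.84784070e-01  2.52292242e-01 -2.08051133e-01  1.41650415e-04
 -1.10876723e+00 -1.13741323e+00] [ 489.45913419 -343.18424511  197.38191748] [ 7.66813095e-04 -7.42625778e-02  9.97238364e-01 -3.55575328e-04] [ 0.04478121  0.28270737 -0.35026224]
[ 316  101   14  161 2041] ((487.2945251464844, -342.981201171875), (166.4614715576172, 12.059651374816895), 8.355533599853516) 92.35371943030941
 tab ((487.2448425292969, -343.10302734375), (60.17512893676758, 11.845566749572754), 8.903963088989258)
[ 384  109   31  145 2882] ((474.4094543457031, -269.79083251953125), (149.10089111328125, 15.894318580627441), 8.262939453125) 92.25465822213734
 tab ((483.427734375, -268.577392578125), (60.01192855834961, 15.621988296508789), 8.567292213439941)
[ 455  116   39  134 2697] ((464.7641906738281, -194.66287231445312), (141.17303466796875, 10.818279266357422), 8.124136924743652) 92.33921395474597
 tab ((474.4351501464844, -193.24256896972656), (59.79905319213867, 10.547338485717773), 7.422686576843262)
```

View pics/w2.png

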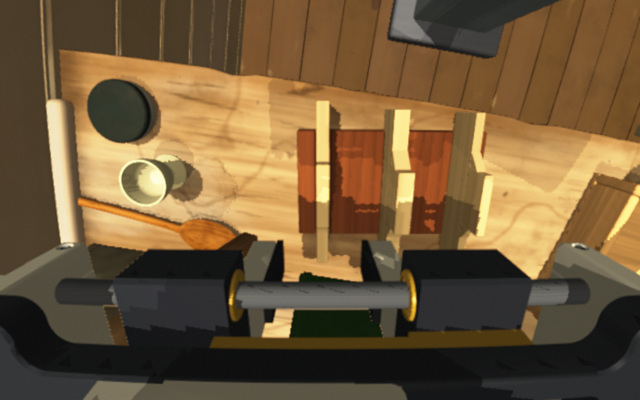

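Wrist view: the first board runs along px x≈322 midway between fingers; the other two are at 400 and 480. Checking that the wrist camera clears the bin (its front edge shows at (335,280)).

```bash
python3 - <<'E'
from h import *
c=eyes.camera_params("wrist");print(-np.array(c["R"]).T@c["t"])
z=np.load("top0.npz");P=z["P"];q=P[85:200,300:430].reshape(-1,3);q=q[(q[:,2]>150)&(q[:,2]<170)];print(q.min(0),q.max(0),cv2.minAreaRect(q[:,:2].astype(np.float32)))
E
```

```text
[ 408.63294913 -355.10000234  355.76743354]
[ 618.26185803 -361.67313123  150.08888501] [890.7023742  -81.43914945 169.75407979] ((754.844482421875, -221.5973358154297), (276.7841796875, 268.1033020019531), 88.82604217529297)
```

```bash
python3 -m handwheel '{"series": [[[0,-0.002,0,-0.02,0],[0,-0.002,0,-0.04,0],[0,-0.002,0,-0.06,0],[0,-0.002,0,-0.08,0],[0,-0.002,0,-0.1,0],[0,-0.002,0,-0.115,0],[0,-0.002,0,-0.13,0],[0,-0.002,0,-0.142,0],[0,-0.002,0,-0.142,0],[0,-0.002,0,-0.142,0]]]}'; python3 -m handwheel '{"series": [[[1,0,0,0,0],[1,0,0,0,0],[1,0,0,0,0],[1,0,0,0,0],[1,0,0,0,0],[1,0,0,0,0],[1,0,0,0,0],[1,0,0,0,0],[1,0,0,0,0],[1,0,0,0,0]]]}' 20
python3 -c "
from h import *
s=telemetry.get_state();print(s['grip_width']*88,s['gripper_force'])"
```

```text
time_s: 5.2
tcp_pos: [487.2, -343.2, 54.7]
ee_rot: [0.0, -0.074, 0.997, -0.0]
force: [0.8, 0.4, 0.7]
grip_width: 0.503
gripper_force: 0.0
time_s: 6.2
tcp_pos: [487.0, -343.1, 54.6]
ee_rot: [0.0, -0.074, 0.997, -0.0]
force: [-0.6, 0.3, 4.6]
grip_width: 0.134
gripper_force: 20.0
11.750872765959377 19.995496328920126
```

Pinch reads 11.75 mm: it's the 12 mm board. I'll grip harder, lift, and carry it.

```bash
python3 -m handwheel '{"series": [[[1,0,0,0,0],[1,0,0,0,0],[1,0,0,0.01,0],[1,0,0,0.025,0],[1,0,0,0.045,0],[1,0,0,0.065,0],[1,0,0,0.085,0],[1,0,0,0.105,0],[1,0,0,0.12,0],[1,0,0,0.12,0]]]}' 50; python3 -m handwheel '{"series": [[[1,0,0.03,0,0],[1,0,0.07,0,0],[1,0,0.11,0,0],[1,0,0.155,0,0],[1,0,0.2,0,0],[1,0,0.245,0,0],[1,0,0.29,0,-3],[1,0,0.33,0,-6],[1,0,0.37,0,-9],[1,0,0.39,0,-12]]]}';python3 -m handwheel '{"series": [[[1,0.015,0.01,0,-1],[1,0.03,0.02,0,-2],[1,0.045,0.03,0,-3],[1,0.055,0.038,0,-4.3],[1,0.0585,0.0423,0,-4.3],[1,0.0585,0.0423,0,-4.3],[1,0.0585,0.0423,0,-4.3],[1,0.0585,0.0423,0,-4.3],[1,0.0585,0.0423,0,-4.3],[1,0.0585,0.0423,0,-4.3]]]}'
python3 - <<'E'
from h import *
s=telemetry.get_state();print(s["tcp_pos"],s["ee_rot"],s["force"],s["grip_width"])
for n in("wrist","top","side"):
    im,d,P=pts(n);cv2.imwrite(f"pics/{n}3.png",im);np.savez(f"{n}3.npz",im=im,d=d,P=P)
    Z=P[...,2];x,y=P[...,0],P[...,1]
    b=(d>0)&(Z>125)&(Z<178)&(np.abs(x-546)<110)&(np.abs(y-89+(x-546)*.137)<14)
    q=P[b];print(n,len(q),len(q)>5 and cv2.minAreaRect(q[:,:2].astype(np.float32)))
E
```

```text
time_s: 7.2
tcp_pos: [488.0, -343.6, 176.9]
ee_rot: [0.002, -0.074, 0.997, -0.001]
force: [0.2, -0.3, -1.8]
grip_width: 0.135
gripper_force: 50.0
time_s: 8.2
tcp_pos: [486.3, 49.4, 173.7]
ee_rot: [-0.0, 0.031, 1.0, 0.0]
force: [-0.2, 0.2, -0.5]
grip_width: 0.135
gripper_force: 50.0
time_s: 9.2
tcp_pos: [545.3, 89.0, 174.6]
ee_rot: [0.0, 0.068, 0.998, 0.0]
force: [-0.3, 0.1, -1.5]
grip_width: 0.133
gripper_force: 50.0
[545.27742229  89.03215892 174.61238329] [1.53222805e-04 6.81004068e-02 9.97678454e-01 1.16484335e-04] [-0.32846915  0.10160561 -1.52452994] 0.13299477614503522
wrist 464 ((499.76348876953125, 96.03677368164062), (18.445772171020508, 74.22613525390625), 81.71588134765625)
top 140 ((545.8881225585938, 88.30155944824219), (12.143593788146973, 166.87388610839844), 82.12567901611328)
side 456 ((546.9384765625, 90.44242095947266), (18.86359214782715, 168.24656677246094), 83.1583251953125)
```

View pics/wrist3.png

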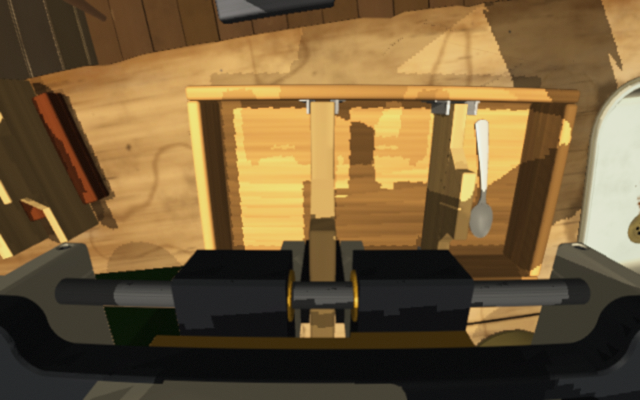

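Wrist view: the board (px 311–336) is centred between the near flanges (305, 338), so I'll lower it.

```bash
python3 -m handwheel '{"series": [[[1,0,0,-0.01,0],[1,0,0,-0.02,0],[1,0,0,-0.03,0],[1,0,0,-0.04,0],[1,0,0,-0.05,0],[1,0,0,-0.06,0],[1,0,0,-0.06,0],[1,0,0,-0.06,0],[1,0,0,-0.06,0],[1,0,0,-0.06,0]]]}'; python3 -m handwheel '{"series": [[[1,0,0,-0.001,0],[1,0,0,-0.002,0],[1,0,0,-0.003,0],[1,0,0,-0.004,0],[1,0,0,-0.005,0],[1,0,0,-0.006,0],[1,0,0,-0.007,0],[1,0,0,-0.008,0],[1,0,0,-0.009,0],[1,0,0,-0.009,0]]]}'
python3 - <<'E'
from h import *
im,d,P=pts("wrist");cv2.imwrite("pics/w4.png",cv2.resize(im[70:270,170:490],(800,500),interpolation=cv2.INTER_CUBIC))
print(telemetry.get_state()["wrist_torque"])
E
```

```text
time_s: 10.35
tcp_pos: [545.8, 89.4, 114.9]
ee_rot: [0.0, 0.068, 0.998, 0.0]
force: [-0.2, -0.4, -1.8]
grip_width: 0.135
gripper_force: 50.0
time_s: 11.35
tcp_pos: [545.3, 89.2, 105.2]
ee_rot: [-0.0, 0.068, 0.998, -0.0]
force: [-0.1, 0.0, -1.3]
grip_width: 0.136
gripper_force: 50.0
[ 0.03871748 -0.14563434 -0.00353106]
```

View pics/w4.png

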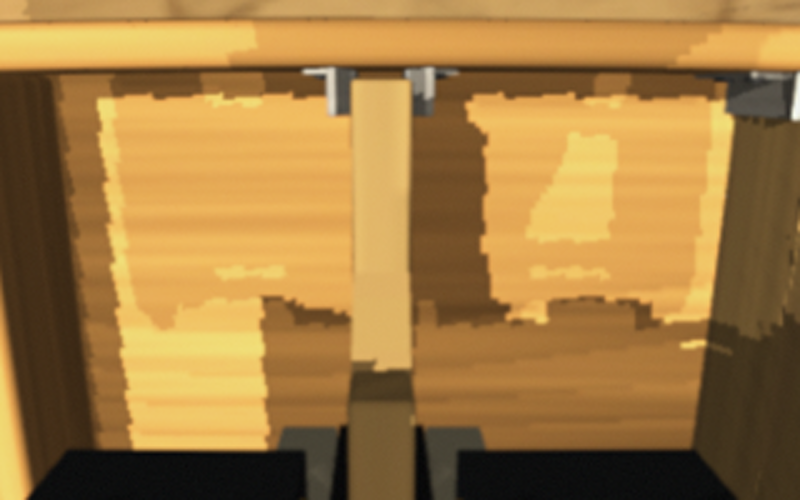

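The crop shows the board (px 351–411) centred in the near channel (flanges at about 338 and 425), with no contact force. Going on down.

```bash
python3 -m handwheel '{"series": [[[1,0,0,-0.001,0],[1,0,0,-0.002,0],[1,0,0,-0.003,0],[1,0,0,-0.004,0],[1,0,0,-0.005,0],[1,0,0,-0.006,0],[1,0,0,-0.007,0],[1,0,0,-0.008,0],[1,0,0,-0.009,0],[1,0,0,-0.01,0]]]}'; python3 -m handwheel '{"series": [[[1,0,0,-0.001,0],[1,0,0,-0.002,0],[1,0,0,-0.003,0],[1,0,0,-0.004,0],[1,0,0,-0.005,0],[1,0,0,-0.006,0],[1,0,0,-0.007,0],[1,0,0,-0.008,0],[1,0,0,-0.009,0],[1,0,0,-0.01,0]]]}'
```

```text
time_s: 12.4
tcp_pos: [545.5, 89.3, 95.3]
ee_rot: [0.0, 0.068, 0.998, -0.0]
force: [-0.7, -0.0, -1.2]
grip_width: 0.136
gripper_force: 50.0
time_s: 13.4
tcp_pos: [545.4, 89.0, 85.4]
ee_rot: [-0.0, 0.068, 0.998, -0.0]
force: [-0.4, -3.2, 0.4]
grip_width: 0.137
gripper_force: 50.0
```

```bash
python3 -m handwheel '{"series": [[[1,0,0,-0.001,0],[1,0,0,-0.002,0],[1,0,0,-0.003,0],[1,0,0,-0.004,0],[1,0,0,-0.005,0],[1,0,0,-0.006,0],[1,0,0,-0.006,0],[1,0,0,-0.006,0],[1,0,0,-0.006,0],[1,0,0,-0.006,0]]]}'
```

```text
time_s: 14.4
tcp_pos: [545.2, 88.5, 79.3]
ee_rot: [-0.0, 0.068, 0.998, -0.001]
force: [-0.9, -5.4, 1.9]
grip_width: 0.133
gripper_force: 50.0
```

```bash
python3 -m handwheel '{"series": [[[1,0,-0.0005,-0.001,0],[1,0,-0.0005,-0.002,0],[1,0,-0.0005,-0.003,0],[1,0,-0.0005,-0.004,0],[1,0,-0.0005,-0.005,0],[1,0,-0.0005,-0.006,0],[1,0,-0.0005,-0.007,0],[1,0,-0.0005,-0.008,0],[1,0,-0.0005,-0.008,0],[1,0,-0.0005,-0.008,0]]]}'
```

```text
time_s: 15.4
tcp_pos: [545.8, 88.3, 72.0]
ee_rot: [0.0, 0.068, 0.998, -0.0]
force: [-0.8, -6.9, 7.5]
grip_width: 0.139
gripper_force: 50.0
```

```bash
python3 -m handwheel '{"series": [[[1,0,0,-0.001,0],[1,0,0,-0.002,0],[1,0,0,-0.003,0],[1,0,0,-0.004,0],[1,0,0,-0.005,0],[1,0,0,-0.006,0],[1,0,0,-0.007,0],[1,0,0,-0.008,0],[1,0,0,-0.009,0],[1,0,0,-0.009,0]]]}'
```

```text
time_s: 16.4
tcp_pos: [545.9, 88.2, 62.9]
ee_rot: [0.0, 0.068, 0.998, -0.0]
force: [0.5, -6.3, 6.6]
grip_width: 0.131
gripper_force: 50.0
```

```bash
python3 -m handwheel '{"series": [[[1,0,0,-0.0005,0],[1,0,0,-0.001,0],[1,0,0,-0.0015,0],[1,0,0,-0.002,0],[1,0,0,-0.0025,0],[1,0,0,-0.003,0],[1,0,0,-0.0035,0],[1,0,0,-0.004,0],[1,0,0,-0.0045,0],[1,0,0,-0.005,0]]]}';  python3 -m handwheel '{"series": [[[1,0,0,-0.0003,0],[1,0,0,-0.0006,0],[1,0,0,-0.0009,0],[1,0,0,-0.0012,0],[1,0,0,-0.0015,0],[1,0,0,-0.0015,0],[1,0,0,-0.0015,0],[1,0,0,-0.0015,0],[1,0,0,-0.0015,0],[1,0,0,-0.0015,0]]]}'
```

```text
time_s: 17.4
tcp_pos: [545.9, 88.3, 58.1]
ee_rot: [0.0, 0.068, 0.998, -0.0]
force: [-1.0, -6.2, 9.1]
grip_width: 0.138
gripper_force: 50.0
time_s: 18.4
tcp_pos: [545.9, 88.2, 56.6]
ee_rot: [0.0, 0.068, 0.998, -0.0]
force: [-0.7, -6.7, 7.7]
grip_width: 0.133
gripper_force: 50.0
```

```bash
python3 -m handwheel '{"series": [[[1,0,0,-0.0002,0],[1,0,0,-0.0004,0],[1,0,0,-0.0006,0],[1,0,0,-0.0008,0],[1,0,0,-0.001,0],[1,0,0,-0.001,0],[1,0,0,-0.001,0],[1,0,0,-0.001,0],[1,0,0,-0.001,0],[1,0,0,-0.001,0]]]}'
```

```text
time_s: 19.4
tcp_pos: [545.9, 88.2, 56.5]
ee_rot: [0.001, 0.068, 0.998, -0.0]
force: [-4.6, -6.7, 18.1]
grip_width: 0.131
gripper_force: 50.0
```

```bash
python3 -m handwheel '{"series": [[[1,0,0,-0.0002,0],[1,0,0,-0.0004,0],[1,0,0,-0.0006,0],[1,0,0,-0.0008,0],[1,0,0,-0.0008,0],[1,0,0,-0.0008,0],[1,0,0,-0.0008,0],[1,0,0,-0.0008,0],[1,0,0,-0.0008,0],[1,0,0,-0.0008,0]]]}'
python3 - <<'E'
from h import *
print(telemetry.get_state()["wrist_torque"])
for n in("top","side"):
    im,d,P=pts(n)
    Z=P[...,2];x,y=P[...,0],P[...,1]
    ly=(y-89+(x-546)*.137);b=(d>0)&(Z>52)&(Z<70)&(np.abs(x-546)<76)&(np.abs(ly)<9)
    q=P[b];f=q[q[:,0]>585];g=q[q[:,0]<507];print(n,len(q),cv2.minAreaRect(q[:,:2].astype(np.float32)),np.median(f[:,2]),np.median(g[:,2]))
E
```

```text
time_s: 20.4
tcp_pos: [545.9, 88.3, 56.5]
ee_rot: [0.001, 0.068, 0.998, -0.0]
force: [-7.9, -6.3, 25.9]
grip_width: 0.134
gripper_force: 50.0
[-2.70413687  2.70194524 -0.00695694]
top 95 ((546.2695922851562, 88.94509887695312), (15.253724098205566, 152.87612915039062), 81.96491241455078) 59.685049886780526 60.180778504303554
side 144 ((545.7022094726562, 88.68197631835938), (16.690059661865234, 152.6175079345703), 82.31318664550781) 61.98930263289367 60.7388036430655
```

Shoulders read z ≈ 60 at both ends, which is home and level. Easing the push, then opening and retreating.

```bash
python3 -m handwheel '{"series": [[[1,0,0,0.0006,0],[1,0,0,0.0012,0],[1,0,0,0.0012,0],[0,0,0,0.0012,0],[0,0,0,0.0012,0],[0,0,0,0.0012,0],[0,0,0,0.0012,0],[0,0,0,0.0012,0],[0,0,0,0.0012,0],[0,0,0,0.0012,0]]]}'; python3 -m handwheel '{"series": [[[0,0,0,0.01,0],[0,0,0,0.025,0],[0,0,0,0.045,0],[0,0,0,0.065,0],[0,0,0,0.09,0],[0,0,0,0.115,0],[0,0,0,0.14,0],[0,0,0,0.16,0],[0,0,0,0.16,0],[0,0,0,0.16,0]]]}'
python3 - <<'E'
from h import *
for n in("top","side","wrist"):
    im,d,P=pts(n)
    if n=="wrist":cv2.imwrite("pics/w9.png",im)
    Z=P[...,2];x,y=P[...,0],P[...,1]
    ly=(y-89+(x-546)*.137);b=(d>0)&(Z>52)&(Z<100)&(np.abs(x-546)<76)&(np.abs(ly)<9)
    q=P[b];f=q[q[:,0]>585];g=q[q[:,0]<507];t=q[np.abs(q[:,0]-546)<25];print(n,len(q),cv2.minAreaRect(q[:,:2].astype(np.float32)),np.median(f[:,2]),np.median(g[:,2]),np.percentile(t[:,2],90))
E
```

```text
time_s: 21.5
tcp_pos: [545.5, 88.8, 55.2]
ee_rot: [-0.0, 0.068, 0.998, 0.0]
force: [-0.2, -0.2, -0.1]
grip_width: 0.501
gripper_force: 0.0
time_s: 22.5
tcp_pos: [545.5, 88.8, 216.1]
ee_rot: [0.001, 0.068, 0.998, 0.001]
force: [-0.6, -0.3, -0.6]
grip_width: 0.503
gripper_force: 0.0
top 100 ((496.0329284667969, 94.55316925048828), (15.16438102722168, 52.98457336425781), 77.80909729003906) nan 59.531925476282645 87.32242076153446
side 565 ((546.0552368164062, 89.64067077636719), (17.65479278564453, 152.54620361328125), 82.6971206665039) 61.351076930893306 61.10110356929487 94.3509014992937
wrist 1723 ((546.0772094726562, 89.06072235107422), (17.266508102416992, 155.03765869140625), 82.24713134765625) 60.39924687162356 60.560356968210264 93.20528856079824
  return _methods._mean(a, axis=axis, dtype=dtype,
  ret = ret.dtype.type(ret / rcount)
```

View pics/w9.png

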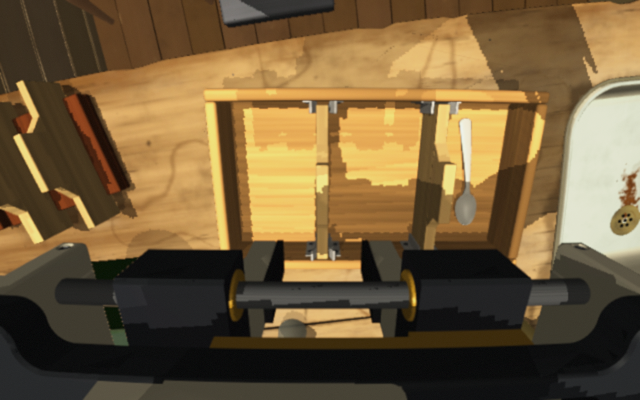

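The board stands in both channels (px 322,105 and 322,250), shoulders level at home height. The teaspoon and the two other boards visible are in place, and the robot is clear of everything.

```bash
python3 -c "
from h import *
print(order.hand_in())"
```

```text
the job is handed in; nothing more can be done
None
```

The 12 mm board (pinched at 11.75 mm) is fully home in the empty channels and released, with a peak push reading of about 26 N; I handed the job in at about 22.7 s, but no verdict was shown.

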